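Lock a spring channel nut into the fork bench's clamping channel

ROBOT

A 6-joint arm with a two-finger parallel gripper is mounted at the origin on the work surface. World frame = base frame: x ahead of the robot, y to its left, z up, the work surface at z = 0. Lengths are in m, angles in degrees, forces in N, time in s.
With the tool pointing down it reaches from about 0.375 to 0.9 m from the base axis. Payload 3.1 kg.
Tool frame: the origin (TCP) lies on the centre line of the jaws, within the pads' length; the fingertips stand 22 mm ahead of it and the grasp point (between the pads) lies 3 mm ahead of it; y points along the fingers, z is the direction in which the jaws open and shut, and the axes are right-handed (so a half turn about y gives the same grasp; the last joint's range is limited). The gripper opens to 87 mm and grips with 3 to 60 N. Pads are 19 mm wide; open, the fingers measure 117 mm over their backs; the gripper's body (75 mm by 190 mm) begins 51 mm behind the grasp point.
Start: joints at [-75.487, 30.224, 82.088, -0, 67.689, -10.227], TCP at [0.262, -0.568, 0.245] pointing down, gripper open.
Joint ranges: [-176.69, 176.69], [-43.24, 126.21], [12.49, 139.97], [-82, 262], [0, 151.66], [-163.58, 163.58]. Speed limits (degrees/s): [159.86, 159.86, 180, 180, 180, 180].

INTERFACE

Orientations are given as a 3x3 rotation matrix whose columns are the frame's x, y, z axes.
In Python, from rig import bot gives the robot as it stands.
- The arm moves only by the tool jog_arm, never from a script. Its argument "motion" is one flat list of numbers, 6 for each row, row after row: the shift along the tool's x, y, z in mm, then the turn, a rotation vector about the tool's x, y, z in degrees. A call has 1 to 20 rows; each row is the pose to reach, as a shift and turn from the pose commanded when the call began, along the tool's axes at that moment; what a row does not reach only later rows make up. A row lasts 1/8 s, in which the tool goes at most 62.5 mm and 10.7 degrees, less where a joint would pass 70% of its speed; a pose out of reach is approached as far as the arm can. A call with a gripper value outside its range is refused whole. "gripper" is the opening, from 0 (shut) to 1 (fully open), set as the call begins (left out, the last holds). The fingers move at their own pace and stop on an object; the grip force is fixed at half the most. Time passes only in rows, so rows that repeat a pose let the fingers close. It gives the time, the measured TCP pose, the force and the opening at its end, in the units of the state.
- bot.read_state(): the state, without advancing time (a new reading comes with each control period).
- bot.capture(name): name is "side" or "top" or "wrist"; returns (picture, depth): 480x640x3 uint8, red, green, blue; 480x640 float32, m along the optical axis (not along the pixel's ray), 0 where there is no reading.
- bot.get_calibration(name): a dict with "mtx" (3x3 intrinsics, pixels), "pose" (4x4, takes a point from camera to world coordinates); the wrist camera has in their place "hand_eye" (4x4, takes a point from camera to tool coordinates, whose origin is the TCP and whose axes are the tool frame's). Camera axes: x right, y up, looking along -z (the intrinsics and any distortion apply to the point x, -y, -z); pixel columns grow to the right and rows downward; lengths in m; the calibration is good to about 2 mm. A picture is of the moment at which its call begins: read the wrist's pose just before it. get_calibration takes no time and is no camera call.
- bot.hand_in(): hands the job in, once; it reports no verdict.
The state is a dict: "time_s": time; "joint_positions": joint angles; "qvel": joint speeds; "tau": joint torques, N m; "position": TCP position; "tcp_rot": TCP orientation; "force": force on the tool from outside, world axes, zero at the start; "moment": the same for the moment, N m; "opening": opening from 0.0 (shut) to 1.0 (fully open).
Only numpy, scipy, OpenCV 4.12 (cv2) and the standard library are available. Lean on these libraries where they do the work, as an engineer would, in place of code of your own. Each camera call takes 0.05 s, during which the arm holds its last target.

TASK

Take the spring nut with the straight bar handle out of the grey rack and lock it into the clamping channel, midway between the two rubber saddles. Lower it through the slot with its bar lying along the channel, press it down against its spring, twist it a quarter turn either way so that the bar lies square across the channel, and let go so that the spring lifts it under the channel's lips. Leave the two other caps in the rack.

Things in the scene. Friction and masses are not known exactly. Their poses are not given: they have to be found in the camera images.
- spring_nut: Only fitting in the rack with a bar handle; about 0.15 kg. Origin: on its axis, underside of the round collar; z up, x along bar and nut. Heights from origin, mm: black bar 46 long (x), 14 thick, 6 to 42; collar dia. 54, 0 to 6; stud dia. 14, -14 to 0 (the groove); steel nut 52 (x) by 18, -24 to -14; sprung foot dia. 16, its end at -66, gives 20, 0.45 N per mm. Origin 72 above bench at start.
- channel_mid (a point): Middle of the fixed channel's slot, midway between its 2 rubber saddles, on top of the lips, 52 mm above bench; x along channel, z up. Channel 300 long, 72 wide; slot 34; lips 5 thick; inside 66 wide, 44 high. Saddles 10 high, at x = +-115. Nut's origin above this point: foot meets floor at 17, nut clears lips below 9, collar lands at 0 (push 6-8 N); caught and released, the spring lifts it to 9.
- dial_cap: Fork top cap with a round ribbed dial 34 mm across, 16 high, on a black collar 50 across; stands in one hole of the grey rack (fixed stand 270 by 70 mm, top 72 mm above the bench, three holes in line 85 mm apart, one fitting in each; the nut's bar lies along the rack within 6 degrees). Origin: collar's underside, on its axis, z up. Stays in the rack.
- hex_cap: Fork top cap with a hexagonal steel head 32 mm across corners, 16 high, on a black collar 52 across; stands in another hole of the same rack. Origin: collar's underside, on its axis, z up. Stays in the rack.
Mind the look-alikes: they are no part of the job. What is shaped like the spring_nut but pink or red is not meant.

How it is judged:
By the outcome, as a careful person would: the job done as asked, in the order asked, and still so for the second after the job is handed in, with the robot touching nothing.
It also fails if it takes over 45 s, if anything falls off the work surface, if the arm or the gripper's body presses on something with over 40 N, if the wrist force passes 120 N, or if a joint passes its speed limit or range.

## Working session

There is one attempt and no reset: what is moved stays moved. The work goes in short steps, Python scripts to look and compute and a tool call to move; the robot and the scene stay as the last step left them, time stands still between calls to the robot, and variables do not carry over. Pictures are saved under pics/ and viewed, and the job is handed in when it is done.

Besides the shell and the picture viewer there is one more tool, called after "Request:" as name(argument=value, ...) on one line, values as JSON. jog_arm: Moves the arm, as the interface text tells. Its arguments: {"type":"object","properties":{"motion":{"type":"array","items":{"type":"number"}},"gripper":{"type":"number"}},"required":["motion"]}

```bash
mkdir -p pics
cat > h.py <<'E'
import numpy as np, cv2
from rig import bot
def snap(n,f):
    p,d=bot.capture(n); cv2.imwrite(f'pics/{f}.png',p[:,:,::-1]); np.savez(f'pics/{f}.npz',p=p,d=d); return p,d
E
python3 - <<'E'
from h import *
np.set_printoptions(precision=4,suppress=True)
s=bot.read_state(); print(s)
for n in('top','side','wrist'):
    c=bot.get_calibration(n); print(n,c)
    snap(n,n+'0')
E
```

```text
{'time_s': 0.0, 'joint_positions': array([-75.4881,  30.2781,  82.1567,  -0.0004,  67.6897, -10.2263]), 'qvel': array([ 0.0585, -0.031 ,  0.0841,  0.0833, -0.0242, -0.034 ]), 'tau': array([  0.0004, -44.0042, -17.6593,   0.0632,   0.0583,  -0.0002]), 'position': array([ 0.2614, -0.5669,  0.2436]), 'tcp_rot': array([[-0.9082, -0.0006,  0.4185],
       [-0.4185,  0.0021, -0.9082],
       [-0.0004, -1.    , -0.0021]]), 'force': array([-0.0651,  0.1098, -0.0756]), 'moment': array([-0.011 ,  0.0088, -0.0021]), 'opening': 1.0019480810376777}
top {'mtx': array([[475.165 ,   0.    , 309.6732],
       [  0.    , 475.165 , 236.2421],
       [  0.    ,   0.    ,   1.    ]]), 'pose': array([[-0.0158,  0.9949, -0.0996,  0.4287],
       [-0.9996, -0.0179, -0.0199,  0.0501],
       [-0.0216,  0.0993,  0.9948,  0.9206],
       [ 0.    ,  0.    ,  0.    ,  1.    ]])}
side {'mtx': array([[460.2632,   0.    , 323.1146],
       [  0.    , 460.2632, 242.9862],
       [  0.    ,   0.    ,   1.    ]]), 'pose': array([[ 0.9928,  0.082 , -0.0876,  0.4302],
       [-0.1194,  0.6008, -0.7904, -0.4815],
       [-0.0122,  0.7952,  0.6062,  0.5008],
       [ 0.    ,  0.    ,  0.    ,  1.    ]])}
wrist {'mtx': array([[392.8503,   0.    , 313.5511],
       [  0.    , 392.8503, 243.302 ],
       [  0.    ,   0.    ,   1.    ]]), 'hand_eye': array([[ 0.    , -0.9571, -0.2899, -0.0792],
       [ 0.001 ,  0.2899, -0.9571, -0.1397],
       [ 1.    , -0.0003,  0.001 ,  0.0007],
       [ 0.    ,  0.    ,  0.    ,  1.    ]])}
```

View pics/top0.png

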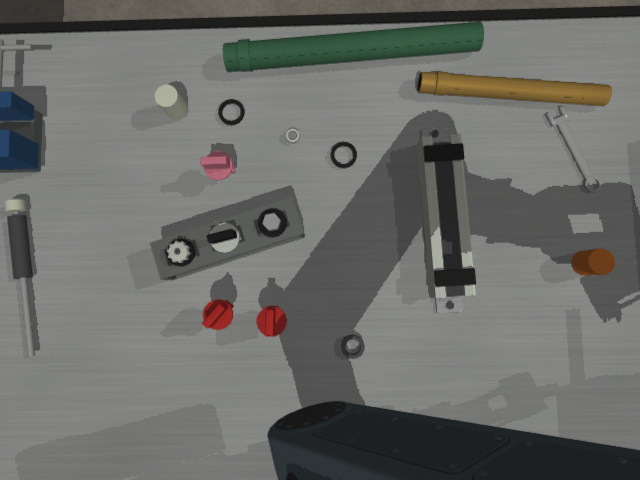

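View pics/side0.png

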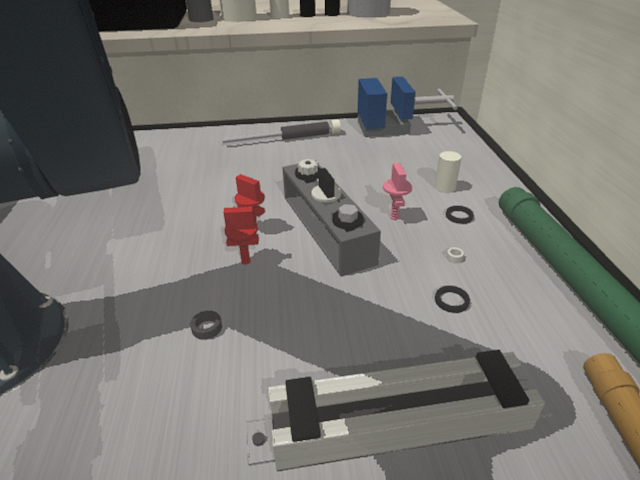

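Run:
```python
from h import *
p=cv2.imread('pics/top0.png')
a=cv2.resize(p[180:290,140:315],None,fx=4,fy=4,interpolation=cv2.INTER_CUBIC)
cv2.imwrite('pics/c1.png',a)
b=cv2.resize(p[120:320,400:500],None,fx=3,fy=3,interpolation=cv2.INTER_CUBIC)
q=cv2.imread('pics/side0.png')
c=cv2.resize(q[330:480,230:560],None,fx=2,fy=2)
b2=np.zeros((600,800,3),np.uint8); b2[:,:300]=b; 
c=cv2.resize(q[130:290,270:400],None,fx=3.7,fy=3.7)[:600]; b2[:c.shape[0],310:310+c.shape[1]]=c[:,:490]
cv2.imwrite('pics/c2.png',b2)
```

```text
(no output)
```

View pics/c1.png

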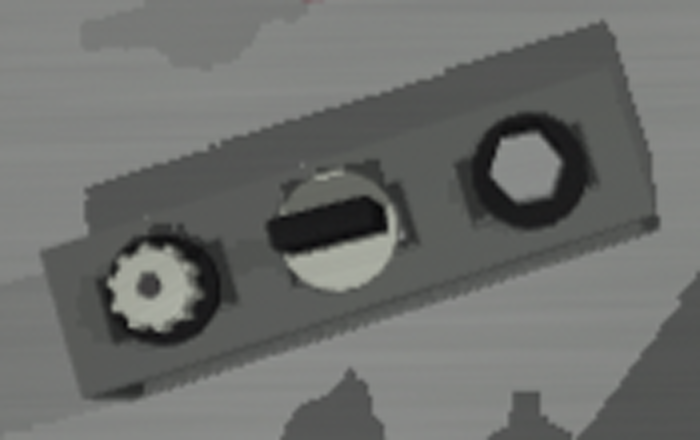

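View pics/c2.png

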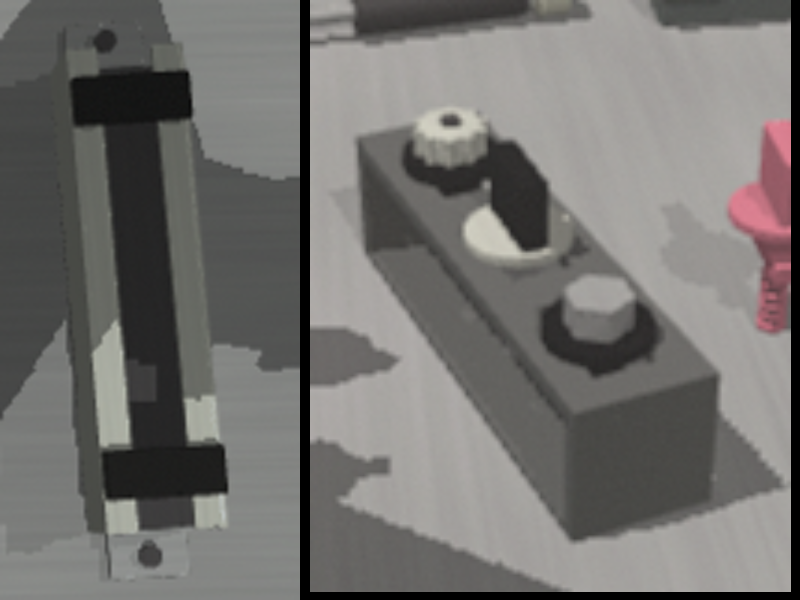

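View pics/wrist0.png

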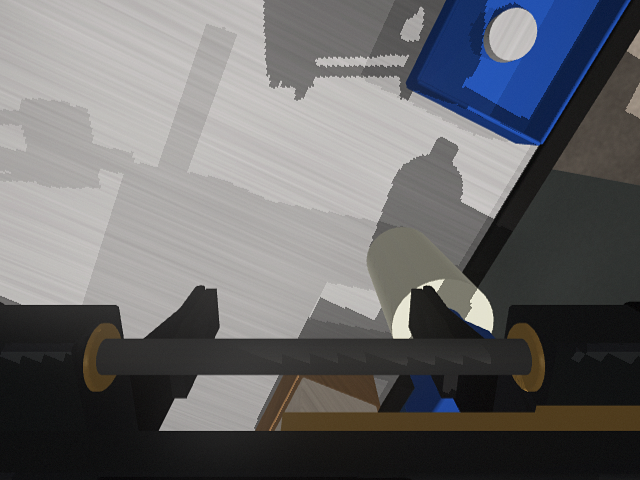

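```bash
cat >> h.py <<'E'
def ray(n,uv,z,pose=None):
    c=bot.get_calibration(n); P=c['pose'] if pose is None else pose
    K=c['mtx']; uv=np.atleast_2d(np.array(uv,float))
    d=np.c_[(uv[:,0]-K[0,2])/K[0,0],-(uv[:,1]-K[1,2])/K[1,1],-np.ones(len(uv))]@P[:3,:3].T
    t=(z-P[2,3])/d[:,2]; return P[:3,3]+d*t[:,None]
def cloud(n,dep,pose=None):
    c=bot.get_calibration(n); P=c['pose'] if pose is None else pose;K=c['mtx']
    v,u=np.mgrid[:480,:640]; 
    X=np.stack([(u-K[0,2])/K[0,0]*dep,-(v-K[1,2])/K[1,1]*dep,-dep],-1)
    return X@P[:3,:3].T+P[:3,3]
def wpose():
    s=bot.read_state(); T=np.eye(4);T[:3,:3]=s['tcp_rot'];T[:3,3]=s['position']
    return T@bot.get_calibration('wrist')['hand_eye'],s
E
python3 - <<'E'
from h import *
np.set_printoptions(precision=4,suppress=True)
z=np.load('pics/top0.npz');W=cloud('top',z['d']); p=z['p'].astype(int)
for u,v in[(222,237),(225,248),(271,222),(178,251),(250,232)]: print(u,v,W[v,u])
# nut bar top via height
roi=np.zeros((480,640),bool);roi[200:275,190:262]=1
m=roi&(W[...,2]>.105)&(W[...,2]<.125)
pts=W[m];print(m.sum(),pts.mean(0),np.median(pts[:,2]))
r=cv2.minAreaRect((pts[:,:2]*1000).astype(np.float32));print('bar',r)
m=roi&(abs(W[...,2]-.079)<.006)&(p.min(2)>120); pts=W[m]; print(m.sum());r=cv2.minEnclosingCircle((pts[:,:2]*1000).astype(np.float32));print('collar',r, np.median(pts[:,2]))
# rack top
roi[:]=0;roi[170:300,130:320]=1
m=roi&(abs(W[...,2]-.072)<.004); r=cv2.minAreaRect((W[m][:,:2]*1000).astype(np.float32));print('rack',r,np.median(W[m][:,2]))
# channel
roi[:]=0;roi[110:330,400:500]=1
m=roi&(abs(W[...,2]-.053)<.005);print('chan',m.sum(),np.median(W[m][:,2]),cv2.minAreaRect((W[m][:,:2]*1000).astype(np.float32)))
dark=p.max(2)<45
m=roi&(W[...,2]>.056)&(W[...,2]<.07)&dark
n,l,st,ce=cv2.connectedComponentsWithStats(m.astype(np.uint8))
for i in range(1,n):
    if st[i,4]>60: q=W[l==i];print('saddle',st[i],np.median(q[:,2]),cv2.minAreaRect((q[:,:2]*1000).astype(np.float32)))
E
```

```text
222 237 [0.5109 0.2163 0.1147]
225 248 [0.4949 0.2187 0.0765]
271 222 [0.5377 0.134  0.0956]
178 251 [0.4894 0.2967 0.0983]
250 232 [0.5235 0.1747 0.0703]
236 [0.5134 0.2199 0.1138] 0.11399079682739466
bar ((513.617919921875, 220.72573852539062), (14.15013313293457, 46.07375717163086), 12.75644588470459)
255
collar ((513.6017456054688, 220.29483032226562), 26.346004486083984) 0.07846421083529909
rack ((559.464111328125, 232.17364501953125), (167.27552795410156, 270.7559814453125), 17.02637481689453) 0.07248983597254893
chan 2852 0.0525415815044325 ((551.4437255859375, -186.36572265625), (300.22955322265625, 73.3334732055664), 2.3906233310699463)
saddle [424 144  40  18 638] 0.0625372143469386 ((666.1390380859375, -181.17822265625), (31.56153678894043, 72.33977508544922), 2.249542236328125)
saddle [434 268  42  18 640] 0.06263166643145157 ((436.7348937988281, -190.98196411132812), (29.17995262145996, 72.26233673095703), 1.817139983177185)
```

Candidates (top view): black bar on cream collar in the rack at (222,237); red look-alikes at (217,314) and (271,321); pink one at (217,163); dial cap (178,251) and hex cap (271,222). The nut is the one at (222,237); crop c1 confirms a black straight bar on a cream collar in the middle hole. It measures (513.6, 220.5) mm with the bar 12.8° off the world y axis. The channel mid is (551.4, -186.2) mm with its axis at 2.4°.

Request:
jog_arm(motion=[-558.5,70,-610.8,0,-78,0,-558.5,70,-610.8,0,-78,0,-558.5,70,-610.8,0,-78,0,-558.5,70,-610.8,0,-78,0,-558.5,70,-610.8,0,-78,0,-558.5,70,-610.8,0,-78,0,-558.5,70,-610.8,0,-78,0,-558.5,70,-610.8,0,-78,0,-558.5,70,-610.8,0,-78,0,-558.5,70,-610.8,0,-78,0,-558.5,70,-610.8,0,-78,0,-558.5,70,-610.8,0,-78,0,-558.5,70,-610.8,0,-78,0,-558.5,70,-610.8,0,-78,0,-558.5,70,-610.8,0,-78,0,-558.5,70,-610.8,0,-78,0,-558.5,70,-610.8,0,-78,0,-558.5,70,-610.8,0,-78,0,-558.5,70,-610.8,0,-78,0,-558.5,70,-610.8,0,-78,0], gripper=1)

```text
time_s: 2.65
position: [0.5132, 0.2206, 0.1746]
tcp_rot: [[0.22, 0.0, 0.975], [-0.975, 0.0, 0.22], [0.0, -1.0, 0.0]]
force: [0.2, -0.1, -0.5]
opening: 1.0
```

Run:
```python
from h import *
np.set_printoptions(precision=4,suppress=True)
T,s=wpose(); print(s)
p,d=snap('wrist','w1'); W=cloud('wrist',d,T)
m=(W[...,2]>.105)&(W[...,2]<.122)&(p.max(2)<70)
n,l,st,ce=cv2.connectedComponentsWithStats(m.astype(np.uint8))
for i in range(1,n):
    if st[i,4]>100: q=W[l==i];print(st[i],np.median(q[:,2]),cv2.minAreaRect((q[:,:2]*1000).astype(np.float32)))
```

```text
{'time_s': 2.65, 'joint_positions': array([11.801 , 30.4658, 95.6177,  0.    , 53.9114, -0.9165]), 'qvel': array([ 0.1876,  0.2579, -0.1548,  0.0151,  0.0197, -0.0159]), 'tau': array([ -0.0823, -40.3531, -13.8208,   0.0576,   0.0393,  -0.0003]), 'position': array([0.5132, 0.2206, 0.1746]), 'tcp_rot': array([[ 0.2201,  0.0001,  0.9755],
       [-0.9755,  0.    ,  0.2201],
       [ 0.    , -1.    ,  0.0001]]), 'force': array([ 0.1506, -0.1042, -0.4633]), 'moment': array([ 0.0072, -0.035 , -0.0258]), 'opening': 0.9995159987078531}
[ 302  232   26   81 1995] 0.11329595779703605 ((513.5286254882812, 220.7186737060547), (13.616118431091309, 45.64858627319336), 13.072226524353027)
```

View pics/w1.png

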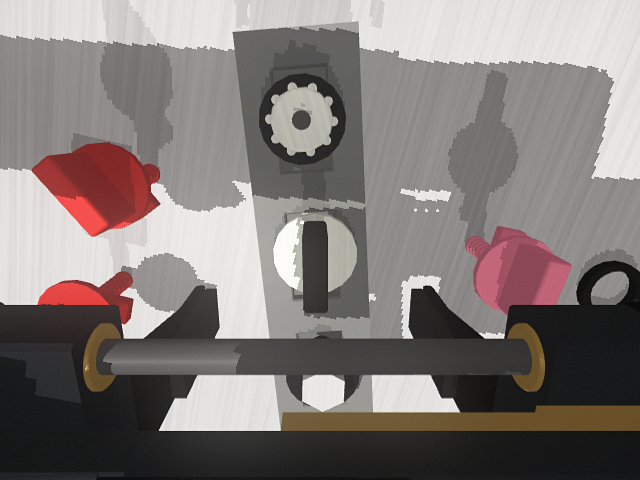

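The wrist view shows the black bar on the cream collar at (315,265), centred between the open jaws. Red and pink fittings are outside. It agrees with the top camera to about 0.3 mm, so I descend.

Request:
jog_arm(motion=[0,25,0,0,0,0,0,45,0,0,0,0,0,60,0,0,0,0,0,69,0,0,0,0,0,69,0,0,0,0])

```text
time_s: 3.32
position: [0.513, 0.2209, 0.105]
tcp_rot: [[0.221, -0.001, 0.975], [-0.975, -0.0, 0.221], [-0.0, -1.0, -0.001]]
force: [0.3, -0.5, -0.1]
opening: 0.999
```

Request:
jog_arm(motion=[0,0,0,0,0,0,0,0,0,0,0,0,0,0,0,0,0,0,0,0,0,0,0,0,0,0,0,0,0,0,0,0,0,0,0,0,0,0,0,0,0,0,0,0,0,0,0,0], gripper=0)

```text
time_s: 4.32
position: [0.5133, 0.2209, 0.1055]
tcp_rot: [[0.221, 0.0, 0.975], [-0.975, 0.0, 0.221], [0.0, -1.0, 0.0]]
force: [2.0, -0.6, -1.0]
opening: 0.175
```

Request:
jog_arm(motion=[0,-10,0,0,0,0,0,-25,0,0,0,0,0,-45,0,0,0,0,0,-70,0,0,0,0,0,-95,0,0,0,0,0,-114,0,0,0,0,0,-114,0,0,0,0,0,-114,0,0,0,0])

```text
time_s: 5.32
position: [0.5126, 0.2208, 0.2194]
tcp_rot: [[0.221, -0.001, 0.975], [-0.975, -0.0, 0.221], [-0.0, -1.0, -0.001]]
force: [-0.0, -0.2, -1.3]
opening: 0.156
```

Run:
```python
from h import *
T,s=wpose(); print(s['position'],s['force'],s['opening'])
snap('wrist','w2');snap('side','s2')
```

```text
[0.51262821 0.22078368 0.21939798] [-0.03500849 -0.23142566 -1.3458918 ] 0.15602044973458035
```

View pics/s2.png

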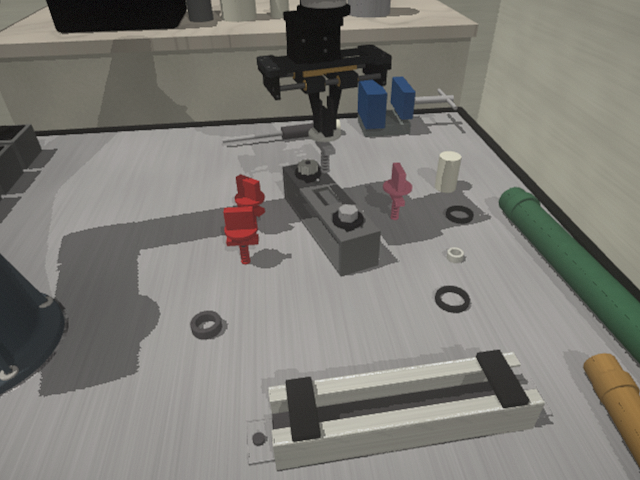

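View pics/w2.png

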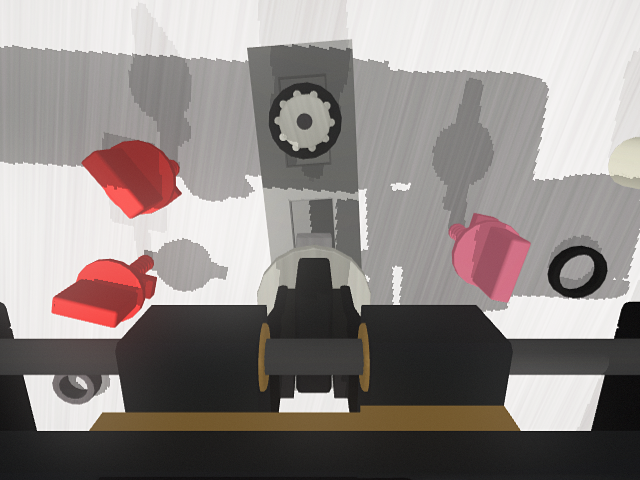

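The nut is lifted (weight reads about 1.3 N), the bar is square in the jaws, and both caps are still in the rack. Next is the move over the channel.

Request:
jog_arm(motion=[13,0,-1,0,3,0,40,0,-5,0,9,0,76,0,-10,0,18,0,116,0,-15,0,28,0,156,0,-20,0,38,0,196,0,-25,0,48,0,236,0,-30,0,58,0,276,0,-36,0,68,0,316,0,-41,0,78,0,350,4,-46,0,87,0,380,10,-50,0,94,0,398,16,-52,0,98.5,0,405,20,-52.8,0,100.3,0,405,20,-52.8,0,100.3,0,405,20,-52.8,0,100.3,0,405,20,-52.8,0,100.3,0])

```text
time_s: 7.42
position: [0.551, -0.185, 0.1998]
tcp_rot: [[-0.999, 0.0, 0.044], [-0.044, 0.0, -0.999], [-0.0, -1.0, -0.0]]
force: [-0.5, 0.2, -1.5]
opening: 0.161
```

Run:
```python
from h import *
T,s=wpose(); print(s['position'],s['tcp_rot'],s['force'],s['opening'],s['joint_positions'])
p,d=snap('wrist','w3'); W=cloud('wrist',d,T)
snap('side','s3')
m=(abs(W[...,2]-.0625)<.004)&(p.max(2)<60)
n,l,st,ce=cv2.connectedComponentsWithStats(m.astype(np.uint8))
for i in range(1,n):
    if st[i,4]>100: q=W[l==i];print(st[i],np.median(q[:,2]),cv2.minAreaRect((q[:,:2]*1000).astype(np.float32)))
m=(abs(W[...,2]-.0525)<.004);m[:,:150]=0
q=W[m];print(cv2.minAreaRect((q[:,:2]*1000).astype(np.float32)))
for h in (.157,.166):
  m=(abs(W[...,2]-(h-.002+.0))<.0)
```

```text
[ 0.55103836 -0.18500251  0.19981959] [[-9.99038768e-01  1.57533589e-04  4.38350929e-02]
 [-4.38350853e-02  5.13666318e-05 -9.99038779e-01]
 [-1.59633826e-04 -9.99999986e-01 -4.44117583e-05]] [-0.48678507  0.22750424 -1.5109508 ] 0.16076207790320898 [-2.95711311e+01  3.00132493e+01  9.10965278e+01  8.19288675e-03
  5.88838253e+01  5.79122647e+01]
[ 261   44  111   50 5427] 0.06143621667317645 ((665.274658203125, -182.2455596923828), (29.756122589111328, 71.94869995117188), 2.4896938800811768)
((559.745361328125, -290.520263671875), (302.04364013671875, 281.4521484375), 4.890880584716797)
```

View pics/w3.png

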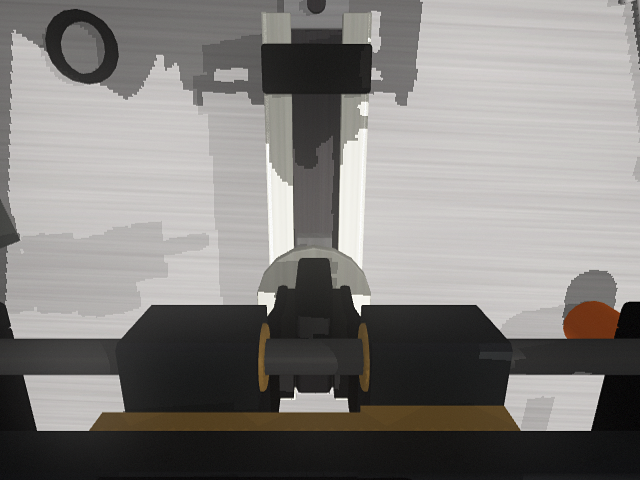

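View pics/s3.png

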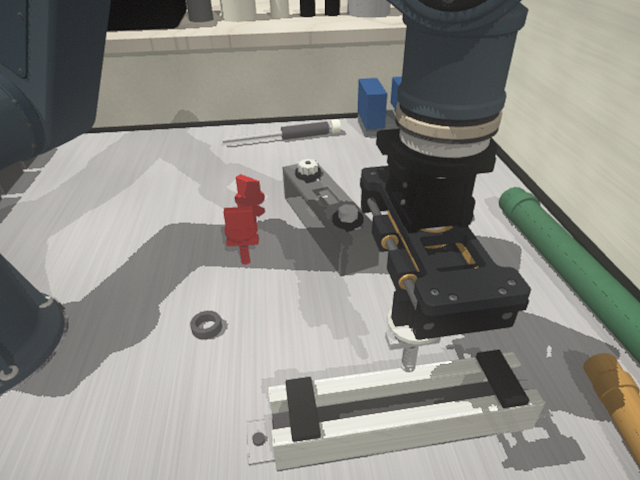

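The wrist and top measurements put the slot centre about 1.5 mm further along -y, so I shift by that and lower in stages.

Request:
jog_arm(motion=[0,0,1.5,0,0,0,0,15,1.5,0,0,0,0,30,1.5,0,0,0,0,45,1.5,0,0,0,0,57,1.5,0,0,0,0,69,1.5,0,0,0,0,80,1.5,0,0,0,0,90,1.5,0,0,0,0,90,1.5,0,0,0,0,90,1.5,0,0,0])

```text
time_s: 8.78
position: [0.5513, -0.1874, 0.1098]
tcp_rot: [[-0.999, 0.001, 0.043], [-0.043, -0.0, -0.999], [-0.001, -1.0, 0.0]]
force: [0.9, 0.1, -2.2]
opening: 0.157
```

Run:
```python
from h import *
T,s=wpose(); print(s['position'],s['force'],s['moment'],s['opening'])
p,d=snap('wrist','w4');q,_=snap('side','s4')
a=np.hstack([cv2.resize(p[220:440,200:440],(400,366)),cv2.resize(q[270:480,260:560],(400,280),interpolation=2) if 0 else cv2.resize(q[250:470,300:540],(400,366))])
cv2.imwrite('pics/c4.png',a[:,:,::-1])
```

```text
[ 0.5513467  -0.18743721  0.10979537] [ 0.87981362  0.08605165 -2.19444339] [ 0.07082214  0.05956086 -0.04004583] 0.15747684221791974
```

View pics/c4.png

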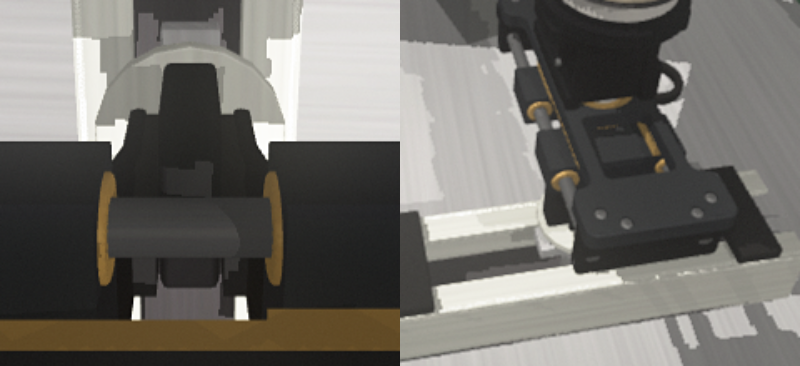

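The nut's foot is in the slot with no contact force and the nut is centred between the lips. I press down 20 mm more, to about 4 mm above landing.

Request:
jog_arm(motion=[0,3,0,0,0,0,0,6,0,0,0,0,0,9,0,0,0,0,0,12,0,0,0,0,0,15,0,0,0,0,0,18,0,0,0,0,0,20,0,0,0,0,0,20,0,0,0,0,0,20,0,0,0,0,0,20,0,0,0,0])

```text
time_s: 10.12
position: [0.5512, -0.1874, 0.0898]
tcp_rot: [[-0.999, 0.0, 0.043], [-0.043, -0.0, -0.999], [-0.0, -1.0, 0.0]]
force: [0.4, 0.3, 4.6]
opening: 0.154
```

Run:
```python
from h import *
T,s=wpose(); print(s['position'],s['force'],s['moment'],s['opening'])
p,d=snap('wrist','w5');q,_=snap('side','s5')
W=cloud('wrist',d,T)
# collar top height near
a=np.hstack([cv2.resize(p[220:440,200:440],(400,366)),cv2.resize(q[250:470,300:540],(400,366))])
cv2.imwrite('pics/c5.png',a[:,:,::-1])
for v in range(225,290,5): print(v,W[v,[285,300,345,355],2].round(4),W[v,285,:2].round(4))
```

```text
[ 0.5512019  -0.18737424  0.08976791] [0.41519308 0.27962341 4.5712469 ] [ 0.1398587   0.14123887 -0.00275645] 0.1544842744403762
225 [0.0024 0.0036 0.0026 0.0524] [ 0.5726 -0.1701]
230 [0.0035 0.0033 0.0031 0.0523] [ 0.5698 -0.1703]
235 [0.0016 0.0372 0.0029 0.0517] [ 0.5662 -0.1702]
240 [0.0034 0.0413 0.0029 0.053 ] [ 0.5636 -0.1704]
245 [0.0031 0.0426 0.0032 0.051 ] [ 0.5604 -0.1704]
250 [0.0016 0.0607 0.0028 0.0509] [ 0.5567 -0.1704]
255 [0.0611 0.0624 0.0585 0.0528] [ 0.5736 -0.1742]
260 [0.0612 0.0669 0.0619 0.0512] [ 0.5713 -0.1743]
265 [0.0605 0.0722 0.062  0.0623] [ 0.5686 -0.1743]
270 [0.0612 0.0804 0.0603 0.0618] [ 0.5665 -0.1744]
275 [0.0617 0.0837 0.0623 0.0617] [ 0.5642 -0.1745]
280 [0.0622 0.0904 0.0624 0.0617] [ 0.562  -0.1745]
285 [0.0609 0.0955 0.0613 0.0616] [ 0.5589 -0.1745]
```

View pics/c5.png

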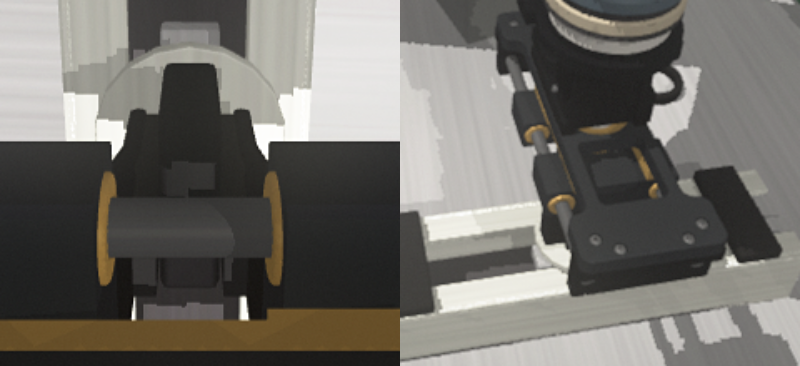

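The collar top reads 61.5 mm and the force change is about 6 N, so the origin is about 3.5–4 mm above the lips and the nut is below them. Now the quarter twist.

Request:
jog_arm(motion=[0,0,0,0,-4,0,0,0,0,0,-12,0,0,0,0,0,-21,0,0,0,0,0,-30,0,0,0,0,0,-39,0,0,0,0,0,-48,0,0,0,0,0,-57,0,0,0,0,0,-66,0,0,0,0,0,-75,0,0,0,0,0,-83,0,0,0,0,0,-88,0,0,0,0,0,-90,0,0,0,0,0,-90,0,0,0,0,0,-90,0,0,0,0,0,-90,0])

```text
time_s: 12.1
position: [0.5516, -0.1876, 0.0897]
tcp_rot: [[0.042, 0.001, 0.999], [-0.999, -0.001, 0.042], [0.001, -1.0, 0.001]]
force: [1.3, -0.9, 4.2]
opening: 0.156
```

Run:
```python
from h import *
T,s=wpose(); print(s['position'],s['tcp_rot'],s['force'],s['moment'],s['opening'])
p,d=snap('wrist','w6');q,_=snap('side','s6')
a=np.hstack([cv2.resize(p[220:440,200:440],(400,366)),cv2.resize(q[250:470,300:540],(400,366))])
cv2.imwrite('pics/c6.png',a[:,:,::-1])
```

```text
[ 0.55155114 -0.18759801  0.08970977] [[ 4.22006752e-02  1.14669009e-03  9.99108497e-01]
 [-9.99108920e-01 -6.36928007e-04  4.22014241e-02]
 [ 6.84752138e-04 -9.99999140e-01  1.11878950e-03]] [ 1.29588261 -0.94162592  4.15815991] [-0.12616713 -0.31773433  0.04883331] 0.15601178164599802
```

View pics/c6.png

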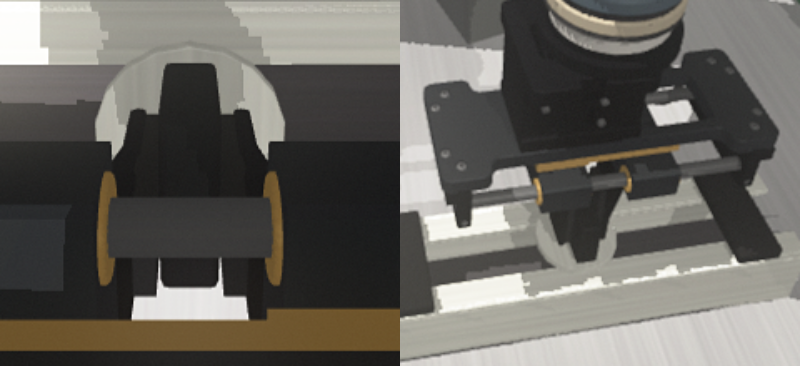

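The bar is now square across the channel and still pressed down. Release.

Request:
jog_arm(motion=[0,0,0,0,0,0,0,0,0,0,0,0,0,0,0,0,0,0,0,0,0,0,0,0,0,0,0,0,0,0,0,0,0,0,0,0,0,0,0,0,0,0,0,0,0,0,0,0], gripper=1)

```text
time_s: 13.2
position: [0.551, -0.1872, 0.0894]
tcp_rot: [[0.043, -0.0, 0.999], [-0.999, 0.0, 0.043], [-0.0, -1.0, -0.0]]
force: [0.3, -0.7, 0.8]
opening: 0.958
```

Request:
jog_arm(motion=[0,-10,0,0,0,0,0,-30,0,0,0,0,0,-55,0,0,0,0,0,-80,0,0,0,0,0,-105,0,0,0,0,0,-120,0,0,0,0,0,-120,0,0,0,0,0,-120,0,0,0,0])

```text
time_s: 14.2
position: [0.5505, -0.187, 0.2088]
tcp_rot: [[0.043, -0.001, 0.999], [-0.999, 0.001, 0.043], [-0.001, -1.0, -0.001]]
force: [-0.8, 0.3, -0.6]
opening: 0.996
```

Run:
```python
from h import *
T,s=wpose(); print(s['position'],s['force'],s['opening'])
p,d=snap('wrist','w7');q,_=snap('side','s7');snap('top','t7')
W=cloud('wrist',d,T)
m=(W[...,2]>.095)&(W[...,2]<.115)&(p.max(2)<70)
n,l,st,ce=cv2.connectedComponentsWithStats(m.astype(np.uint8))
for i in range(1,n):
    if st[i,4]>100: r=W[l==i];print(st[i],np.median(r[:,2]),cv2.minAreaRect((r[:,:2]*1000).astype(np.float32)))
z=np.load('pics/t7.npz');V=cloud('top',z['d']);
m=(V[...,2]>.095)&(V[...,2]<.110)&(z['p'].max(2)<70)&(abs(V[...,0]-.551)<.05)&(abs(V[...,1]+.187)<.05);print('top',m.sum())
```

```text
[ 0.5504928  -0.18697222  0.20880551] [-0.78981453  0.30518562 -0.60356656] 0.9960266479405792
[ 306  216   21   67 1372] 0.10232976224666523 ((551.694580078125, -187.58445739746094), (13.402894973754883, 45.02775192260742), 2.272128105163574)
top 219
```

View pics/w7.png

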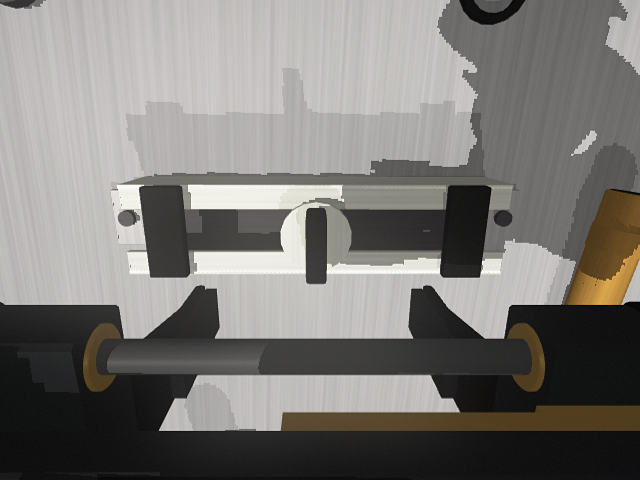

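View pics/s7.png

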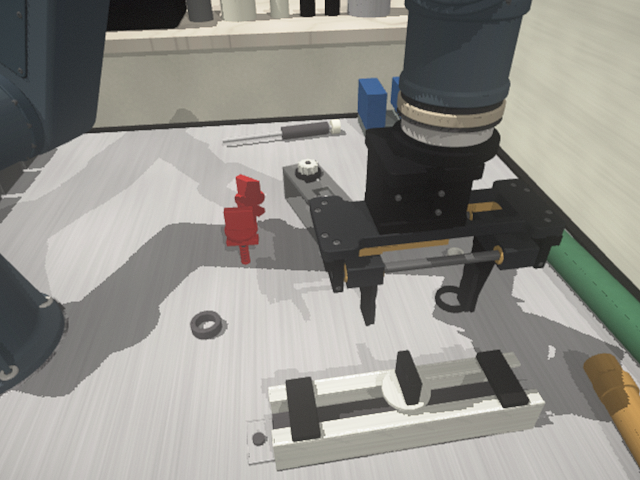

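The wrist picture shows the bar at (316,245), square across the channel and midway between the saddles. The bar top is at 102–103 mm, so the origin is about 9 mm above the lips: sprung up and caught. Handing in.

```bash
python3 -c "
from rig import bot
print(bot.hand_in())"
```

```text
the job is handed in; nothing more can be done
None
```

I took the spring nut out of the middle rack hole and lowered it into the channel with its bar along the slot. I then pressed it down to about 4 mm above landing (about 6 N), twisted it 90° and released it. The job was handed in at about 14.4 s.

**Last checks:**
- **Position:** the bar's centre is at (551.7, -187.6) mm. The top camera put channel mid at (551.4, -186.2) mm and the wrist camera at (550.4, -187.0) mm, so the nut is within about 1.5 mm of either.
- **Angle:** the bar lies square across the channel to about 0.2°.
- **Height:** the bar top is at 102.3 mm, which puts the nut's origin 8–9 mm above the lips, so it is caught under them.
- **Gripper:** it is open, about 120 mm above the release height, and touching nothing.
- **Caps:** nothing touched either cap. The last side picture shows the dial cap in the rack, but the gripper hid the hex cap. It was last seen in its hole with the nut held over the channel.

No check failed. The only disagreement was the 1 mm between the two cameras on channel mid.

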